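Line up the reagent bottles by size

TASK

Line up the four amber bottles by size on the row of orange stands, one centred on each ring mark: the smallest on the stand next to the blue end block, each next one bigger, the largest at the white end. Keep the bottles upright all the time, do not disturb the instrument pot, and leave everything standing free.

Things in the scene. Friction and masses are not known exactly. Their poses are not given: they have to be found in the camera images.
- bottle_xs: smallest of the four amber glass bottles with a black screw cap and a white paper label band: 30 mm diameter, 52 mm tall. Loose, standing upright on the bench, closed, rigid. Straight round wall from 0 to 37 mm height, then a shoulder and a cap of 20 mm diameter. Origin: centre of the underside, z up along the bottle; its yaw means nothing
- bottle_s: second smallest of the four amber glass bottles with a black screw cap and a white paper label band: 36 mm diameter, 68 mm tall. Loose, standing upright on the bench, closed, rigid. Straight round wall from 0 to 49 mm height, then a shoulder and a cap of 24 mm diameter. Origin: centre of the underside, z up along the bottle; its yaw means nothing
- bottle_m: second largest of the four amber glass bottles with a black screw cap and a white paper label band: 42 mm diameter, 84 mm tall. Loose, standing upright on the bench, closed, rigid. Straight round wall from 0 to 60 mm height, then a shoulder and a cap of 28 mm diameter. Origin: centre of the underside, z up along the bottle; its yaw means nothing
- bottle_l: largest of the four amber glass bottles with a black screw cap and a white paper label band: 48 mm diameter, 100 mm tall. Loose, standing upright on the bench, closed, rigid. Straight round wall from 0 to 72 mm height, then a shoulder and a cap of 32 mm diameter. Origin: centre of the underside, z up along the bottle; its yaw means nothing
- stand_a: orange stand a of four alike, fixed in a straight row a, b, c, d on an aluminium base, 90 mm between centres: 88 x 88 mm, 10 mm thick, flat top with a white disc ringed in black (62 mm) at its centre. Origin: centre of the underside, 6 mm above the bench; bottles stand 10 mm above the origin. y runs along the row, z up. The whole row is placed and turned anew at each start
- stand_b: orange stand b of four alike, fixed in a straight row a, b, c, d on an aluminium base, 90 mm between centres: 88 x 88 mm, 10 mm thick, flat top with a white disc ringed in black (62 mm) at its centre. Origin: centre of the underside, 6 mm above the bench; bottles stand 10 mm above the origin. y runs along the row, z up. The whole row is placed and turned anew at each start
- stand_c: orange stand c of four alike, fixed in a straight row a, b, c, d on an aluminium base, 90 mm between centres: 88 x 88 mm, 10 mm thick, flat top with a white disc ringed in black (62 mm) at its centre. Origin: centre of the underside, 6 mm above the bench; bottles stand 10 mm above the origin. y runs along the row, z up. The whole row is placed and turned anew at each start
- stand_d: orange stand d of four alike, fixed in a straight row a, b, c, d on an aluminium base, 90 mm between centres: 88 x 88 mm, 10 mm thick, flat top with a white disc ringed in black (62 mm) at its centre. Origin: centre of the underside, 6 mm above the bench; bottles stand 10 mm above the origin. y runs along the row, z up. The whole row is placed and turned anew at each start
- blue_end: fixed blue end block closing one end of the row, next to stand_a or stand_d, 57 mm from that stand's centre; a plain white block of the same size closes the other end, and the two are swapped at random. 88 mm across the row, 22 mm along it, top 22 mm above the bench. Origin: centre of the underside
- instrument_pot: loose off-white instrument pot, 84 mm diameter, 85 mm tall, with instruments sticking up to 155 mm, standing to the right of the row; a bystander. Origin: centre of the underside

How it is judged (in metres and radians):
At the end, for the whole second after the job is handed in: Counting from the blue end block, the bottles stand in order smallest, second smallest, second largest, largest, each upright (within 0.1 rad), with its foot on the top of its stand (within 4 mm in height) and within 12 mm of the stand's centre, at rest (under 0.02 m/s) and released (((horizontal distance between blue_end and stand_a below 0.1 m and horizontal distance between bottle_xs and stand_a below 0.012 m and z of bottle_xs in the frame of stand_a between 0.006 and 0.014 m and horizontal distance between bottle_s and stand_b below 0.012 m and z of bottle_s in the frame of stand_b between 0.006 and 0.014 m and horizontal distance between bottle_m and stand_c below 0.012 m and z of bottle_m in the frame of stand_c between 0.006 and 0.014 m and horizontal distance between bottle_l and stand_d below 0.012 m and z of bottle_l in the frame of stand_d between 0.006 and 0.014 m) or (horizontal distance between blue_end and stand_d below 0.1 m and horizontal distance between bottle_xs and stand_d below 0.012 m and z of bottle_xs in the frame of stand_d between 0.006 and 0.014 m and horizontal distance between bottle_s and stand_c below 0.012 m and z of bottle_s in the frame of stand_c between 0.006 and 0.014 m and horizontal distance between bottle_m and stand_b below 0.012 m and z of bottle_m in the frame of stand_b between 0.006 and 0.014 m and horizontal distance between bottle_l and stand_a below 0.012 m and z of bottle_l in the frame of stand_a between 0.006 and 0.014 m)) and angle between each of bottle_xs, bottle_s, bottle_m, bottle_l's own z axis and vertical below 0.1 rad and linear speed of each of bottle_xs, bottle_s, bottle_m, bottle_l below 0.02 m/s); the robot touches nothing.
It fails at once if a bottle is tipped by more than 0.6 rad (angle between any of bottle_xs, bottle_s, bottle_m, bottle_l's own z axis and vertical above 0.6 rad).
It fails at once if the instrument pot is moved by more than 20 mm (distance of instrument_pot from where it was at the start of the episode above 0.02 m).
It also fails if it takes over 99 s, if anything falls off the work surface, if the arm or the gripper's body presses on something with over 40 N, if the wrist force passes 120 N, or if a joint passes its speed limit or range.

ROBOT

A 6-joint arm with a two-finger parallel gripper is mounted at the origin on the work surface. World frame = base frame: x ahead of the robot, y to its left, z up, the work surface at z = 0. Lengths are in mm, angles in rad, forces in N, time in s.
With the tool pointing down it reaches from about 300 to 775 mm from the base axis. Payload 14.6 kg.
Tool frame: the origin (TCP) lies on the centre line of the jaws, within the pads' length; the fingertips stand 11 mm ahead of it and the grasp point (between the pads) lies 8 mm behind it; x points along the fingers, y is the direction in which the jaws open and shut, and the axes are right-handed (so a half turn about x gives the same grasp; the last joint's range is limited). The gripper opens to 94 mm and grips with 3 to 60 N. Pads are 16 mm wide; open, the fingers measure 119 mm over their backs; the gripper's body (75 mm by 177 mm) begins 78 mm behind the grasp point.
Start: joints at [1.172, 0.3, 1.521, -0, 1.321, -0.067], TCP at [179.157, 519.992, 182.446] pointing down, gripper open.
Joint ranges: [-3.03, 3.03], [-0.79, 2.21], [0.23, 2.52], [-1.04, 4.18], [0, 3.07], [-2.55, 2.55]. Speed limits (rad/s): [2.22, 2.22, 2.57, 3.14, 3.14, 3.14].

INTERFACE

Orientations are given as [roll, pitch, yaw] about the fixed x, y, z axes, in that order (R = Rz(yaw) Ry(pitch) Rx(roll)).
In Python, from cell import manip gives the robot as it stands.
- The arm moves only by the shell command python3 -m handwheel 'ROWS' [OPENING] [FORCE]. ROWS is JSON, a list of rows, each a list of 2 entries, a list of its own where there are three numbers: the shift along the tool's x, y, z in mm, then the turn about the tool's x in rad. In form: [[[x, y, z], spin], ...]. A call has exactly 10 rows; each row shifts and turns the commanded pose from where the row before left it, along the tool's axes as they then stand; what a row does not reach is not made up. A row lasts 1/8 s, in which the tool goes at most 62.5 mm and 10.7 degrees, less where a joint would pass 70% of its speed; a pose out of reach is approached as far as the arm can. A call with a gripper value outside its range is refused whole. OPENING is the closure in counts, from 0 (fully open) to 255 (shut), set as the call begins (- or left out, the last holds). The fingers move at their own pace and stop on an object; FORCE is the grip in N (left out, the last holds). Time passes only in rows, so rows that do not move let the fingers close, or fill a call up. It gives the time, the measured TCP pose, the force and the opening at its end, in the units of the state.
- manip.read_state(): the state, without advancing time (a new reading comes with each control period).
- manip.camera(name): name is "scene" or "side" or "wrist"; returns a dict with "pixels" (420x560x3 uint8, red, green, blue), "z_map" (420x560 float32, mm along the optical axis (not along the pixel's ray), 0 where there is no reading), "mtx" (3x3 intrinsics, pixels), "xyz" and "orientation" of the camera in the world. Camera axes: x right, y up, looking along -z (the intrinsics and any distortion apply to the point x, -y, -z); pixel columns grow to the right and rows downward; lengths in mm; the calibration is good to about 2 mm. A picture is of the moment at which its call begins.
- manip.sign_off(): hands the job in, once; it reports no verdict.
Trained networks look in the newest picture that a camera, given by its name, has taken for a name from the list of things; names that differ only in an ending like _2 or _b are one class to them, and where a whole thing is asked for, a point or a joint stands for the part that bears it (a point fixed in the world has none). Each returns a list of dicts, best first, with "confidence" (0 to 1); they miss things now and then, are a little off and sometimes report something else, mostly with a low value. They report only what shows in the picture. A call takes as long as a camera call.
- manip.cut_out(target, camera): "region" (420x560 bool, what is visible of it) and "centre" ([column, row] in pixels, amid what is visible of it).
The state is a dict: "clock": time; "joints": joint angles; "qd": joint speeds; "effort": joint torques, N m; "eef_pos": TCP position; "eef_rot": TCP orientation; "wrist_force": force on the tool from outside, world axes, zero at the start; "moment": the same for the moment, N m; "finger_gap": finger opening in mm.
Only numpy, scipy, OpenCV 4.12 (cv2) and the standard library are available. Lean on these libraries where they do the work, as an engineer would, in place of code of your own. Each camera call takes 0.05 s, during which the arm holds its last target. There are 200 camera calls.

## Working session

There is one attempt and no reset: what is moved stays moved. The work goes in short steps, Python scripts to look and compute and a shell command to move; the robot and the scene stay as the last step left them, time stands still between calls to the robot, and variables do not carry over. Pictures are saved under pics/ and viewed, about 12 in all and at most 16, crops included, and the job is handed in when it is done.

```bash
ls; mkdir -p pics; cat > h.py <<'E'
import numpy as np, cv2
from cell import manip
from scipy.spatial.transform import Rotation as R
def snap(cam,fn=None):
    d=manip.camera(cam)
    if fn: cv2.imwrite('pics/'+fn,d['pixels'][:,:,::-1])
    return d
def cloud(d):
    K=np.array(d['mtx']);z=d['z_map'];v,u=np.mgrid[:z.shape[0],:z.shape[1]]
    p=np.stack([(u-K[0,2])/K[0,0]*z,-(v-K[1,2])/K[1,1]*z,-z],-1)
    o=np.array(d['orientation'])
    M=o if o.shape==(3,3) else R.from_euler('xyz',o).as_matrix()
    P=p@M.T+np.array(d['xyz']); P[z<=0]=np.nan
    return P
E
python3 - <<'E'
from h import *
for c in ['scene','side']:
    d=snap(c,c+'0.png'); P=cloud(d); print(c,d['xyz'],d['orientation'],{k for k in d})
    for n in ['bottle_xs','bottle_s','bottle_m','bottle_l','blue_end','instrument_pot','stand_a']:
        for q in manip.cut_out(n,c)[:5]:
            p=P[q['region']];p=p[~np.isnan(p[:,0])]
            print(n,round(q['confidence'],2),np.round(q['centre']),len(p), *( [np.round(np.percentile(p,[2,50,98],axis=0)).tolist()] if len(p) else []))
print(manip.read_state())
E
```

```text
pics
scene [1204.15570098  828.22343178 1023.73738102] [0.85352569 0.01428587 2.49745161] {'z_map', 'orientation', 'mtx', 'xyz', 'pixels'}
bottle_s 0.92 [299. 192.] 322 [[429.0, -130.0, 4.0], [455.0, -110.0, 50.0], [467.0, -100.0, 86.0]]
bottle_s 0.77 [401. 281.] 364 [[422.0, 263.0, 0.0], [453.0, 300.0, 40.0], [463.0, 312.0, 71.0]]
bottle_m 0.92 [299. 192.] 322 [[429.0, -130.0, 4.0], [455.0, -110.0, 50.0], [467.0, -100.0, 86.0]]
bottle_m 0.77 [401. 281.] 364 [[422.0, 263.0, 0.0], [453.0, 300.0, 40.0], [463.0, 312.0, 71.0]]
bottle_l 0.92 [299. 192.] 322 [[429.0, -130.0, 4.0], [455.0, -110.0, 50.0], [467.0, -100.0, 86.0]]
bottle_l 0.77 [401. 281.] 364 [[422.0, 263.0, 0.0], [453.0, 300.0, 40.0], [463.0, 312.0, 71.0]]
blue_end 0.69 [315. 264.] 284 [[539.0, 105.0, 9.0], [582.0, 123.0, 22.0], [623.0, 136.0, 27.0]]
blue_end 0.6 [297. 188.] 343 [[429.0, -135.0, 7.0], [456.0, -111.0, 51.0], [467.0, -100.0, 86.0]]
instrument_pot 0.78 [212. 154.] 948 [[480.0, -591.0, 2.0], [560.0, -417.0, 70.0], [591.0, -396.0, 147.0]]
stand_a 0.92 [272. 238.] 715 [[563.0, -67.0, 12.0], [609.0, -23.0, 17.0], [6
[... 1848 characters left out ...]
 -72.0, 14.0], [600.0, -32.0, 18.0], [645.0, 14.0, 20.0]]
{'clock': 0.8, 'joints': array([ 1.17237918e+00,  2.99897918e-01,  1.52098484e+00,  1.84495611e-05,
        1.32074216e+00, -6.65808318e-02]), 'qd': array([ 0.00224845, -0.00075293, -0.00223881,  0.00136338,  0.00193295,
        0.00013606]), 'effort': array([-5.59666169e-04, -5.31629348e+01, -3.52909827e+01,  7.08515709e-02,
        2.11714808e-02, -1.78928684e-05]), 'eef_pos': array([179.16077749, 519.98532368, 182.45314497]), 'eef_rot': array([-2.14335791,  1.57075944, -2.47519879]), 'wrist_force': array([ 0.55359422, -0.12686337,  0.06013749]), 'moment': array([0.04419468, 0.00132061, 0.0047011 ]), 'finger_gap': 93.89395592822021}
```

View pics/scene0.png

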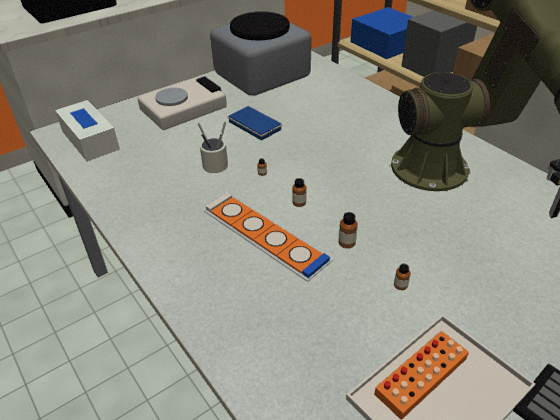

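View pics/side0.png

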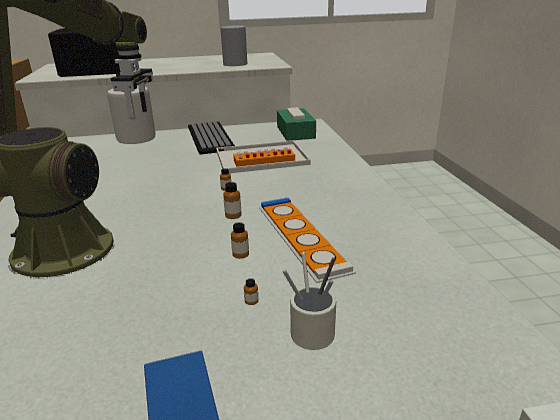

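```bash
cat >> h.py <<'E'
from scipy.optimize import least_squares
B=dict(xs=(15,37,52),s=(18,49,68),m=(21,60,84),l=(24,72,100))
E
python3 - <<'E'
from h import *
C={c:cloud(snap(c)) for c in ['scene','side']}
# xs rough position
p=np.concatenate([P.reshape(-1,3) for P in C.values()])
print('xs rough',C['scene'][168,262],C['side'][292,251])
r=np.nanmean([C['scene'][168,262],C['side'][292,251]],0)[:2]
G=dict(xs=r,s=(440,290),m=(446,-120),l=(447,85))
for n,g in G.items():
    rad,hw,ht=B[n]; out=[]
    for c,P in C.items():
        q=P.reshape(-1,3);q=q[~np.isnan(q[:,0])]
        k=q[(np.hypot(*(q[:,:2]-g).T)<45)&(q[:,2]>8)&(q[:,2]<hw)]
        out.append(k[:,:2])
        f=lambda s,k:np.hypot(*(k-s).T)-rad
        print(n,c,len(k),np.round(least_squares(f,g,args=(k[:,:2],),loss='soft_l1',f_scale=2).x,1))
    k=np.concatenate(out);print(n,np.round(least_squares(f,g,args=(k,),loss='soft_l1',f_scale=2).x,1))
# rings: white disc pixels on stands
for c,P in C.items():
    img=manip.camera(c)['pixels'];hsv=cv2.cvtColor(img,cv2.COLOR_RGB2HSV)
    m=(hsv[...,0]<22)&(hsv[...,1]>150)&(hsv[...,2]>120)&(P[...,2]>9)&(P[...,2]<26)&(P[...,0]>500)&(P[...,0]<720)&(P[...,1]<150)&(P[...,1]>-320)
    (cx,cy),(w,h),a=cv2.minAreaRect(P[m][:,:2].astype(np.float32));print(c,cx,cy,w,h,a,np.median(P[m][:,2]))
    bl=(hsv[...,0]>100)&(hsv[...,0]<130)&(hsv[...,1]>150)&(P[...,2]>17)&(P[...,0]>500)&(P[...,0]<700)&(P[...,1]>80)&(P[...,1]<180)
    print('blue',np.median(P[bl],0))
E
```

```text
xs rough [ 453.57213122 -303.43719332   28.40689168] [ 447.48059696 -330.18434263   35.87350837]
xs scene 67 [ 446.9 -313.6]
xs side 163 [ 448.3 -313.4]
xs [ 448.  -313.4]
s scene 173 [443.7 293.7]
s side 86 [443.6 294.2]
s [443.6 293.8]
m scene 197 [ 445.4 -122.6]
m side 323 [ 445.8 -121.9]
m [ 445.6 -122.1]
l scene 306 [447.3  94.4]
l side 337 [447.5  95.5]
l [447.4  95. ]
scene 614.1326904296875 -70.94635009765625 90.726318359375 358.2823791503906 9.412516593933105 16.96682914484802
blue [582.82253885 122.53229398  22.65725   ]
side 611.2381591796875 -69.20155334472656 89.09375 362.7083435058594 9.875608444213867 17.381439079511267
blue [578.73707613 111.98218537  22.62242893]
```

```bash
python3 -m handwheel '[[[0,0,0],-0.166],[[0,0,0],-0.166],[[9,-28.3,33],0],[[9,-28.3,33],0],[[9,-28.3,33],0],[[9,-28.3,33],0],[[9,-28.3,33],0],[[9,-28.3,33],0],[[9,-28.3,33],0],[[9,-28.3,33],0]]' 0 20
```

```text
clock: 2.25
eef_pos: [444.2, 292.6, 110.3]
eef_rot: [0.615, 1.57, 0.615]
wrist_force: [-0.7, 0.8, -0.9]
finger_gap: 94.0
```

```bash
python3 -m handwheel '[[[15,0,0],0],[[20,0,0],0],[[20,0,0],0],[[15,0,0],0],[[10,0,0],0],[[6,0,0],0],[[0,0,0],0],[[0,0,0],0],[[0,0,0],0],[[0,0,0],0]]' 0 20
python3 -m handwheel '[[[0,0,0],0],[[0,0,0],0],[[0,0,0],0],[[0,0,0],0],[[0,0,0],0],[[0,0,0],0],[[0,0,0],0],[[0,0,0],0],[[0,0,0],0],[[0,0,0],0]]' 255 20
```

```text
clock: 3.5
eef_pos: [443.3, 293.7, 24.7]
eef_rot: [0.533, 1.57, 0.533]
wrist_force: [-0.3, 0.2, -0.5]
finger_gap: 93.6
clock: 4.75
eef_pos: [443.2, 293.7, 24.5]
eef_rot: [1.363, 1.571, 1.364]
wrist_force: [0.5, 0.7, -0.0]
finger_gap: 33.9
```

```bash
python3 -m handwheel '[[[-8,0,0],0],[[-16,0,0],0],[[-22,0,0],0],[[-22,0,0],0],[[-20,0,0],0],[[-12,-8,4],0],[[0,-16,8],0],[[0,-28,14],0],[[0,-34,17],0],[[0,-36,18],0]]'
python3 -m handwheel '[[[0,-38,19],0],[[0,-38,19],0],[[0,-38,19],0],[[0,-34,17],0],[[0,-24,12.5],0],[[0,-16,8.5],0],[[0,-10,5],0],[[0,0,0],0],[[0,0,0],0],[[0,0,0],0]]'
```

```text
clock: 6.0
eef_pos: [504.5, 169.4, 123.7]
eef_rot: [-2.756, 1.57, -2.756]
wrist_force: [0.5, -1.0, -0.2]
finger_gap: 34.1
clock: 7.25
eef_pos: [604.1, -25.7, 124.6]
eef_rot: [0.515, 1.571, 0.516]
wrist_force: [-0.3, 0.0, -1.0]
finger_gap: 33.9
```

```bash
python3 -m handwheel '[[[10,0,0],0],[[18,0,0],0],[[18,0,0],0],[[15,0,0],0],[[10,0,0],0],[[6,0,0],0],[[3,0,0],0],[[2,0,0],0],[[1,0,0],0],[[0,0,0],0]]'
```

```text
clock: 8.5
eef_pos: [604.4, -26.3, 41.6]
eef_rot: [-0.102, 1.571, -0.102]
wrist_force: [0.4, 0.5, -1.2]
finger_gap: 34.3
```

```bash
python3 - <<'E'
from h import *
snap('side','side1.png');d=cv2.imread('pics/side1.png')[150:330,150:390];cv2.imwrite('pics/side1c.png',cv2.resize(d,None,fx=3,fy=3))
E
```

```text
(no output)
```

View pics/side1c.png

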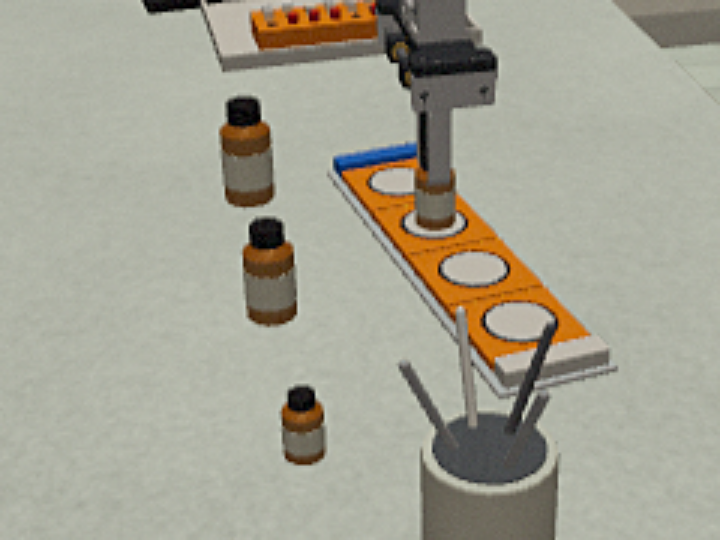

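```bash
python3 -m handwheel '[[[1,0,0],0],[[0,0,0],0],[[0,0,0],0],[[0,0,0],0],[[0,0,0],0],[[0,0,0],0],[[-10,0,0],0],[[-25,0,0],0],[[-35,0,0],0],[[-39,0,0],0]]' 0
python3 -m handwheel '[[[0,8,-10],0],[[0,15,-20],0],[[0,22,-28],0],[[0,24,-31],0],[[0,22,-28],0],[[0,16,-21],0],[[0,10,-13],0],[[0,4.3,-6.5],0],[[0,0,0],0],[[0,0,0],0]]'
```

```text
clock: 9.8
eef_pos: [604.1, -26.3, 151.1]
eef_rot: [-3.065, 1.571, -3.065]
wrist_force: [0.1, 0.2, -0.3]
finger_gap: 94.0
clock: 11.05
eef_pos: [447.1, 94.6, 149.3]
eef_rot: [-2.473, 1.571, -2.474]
wrist_force: [0.4, -0.2, -0.0]
finger_gap: 93.7
```

Over the large bottle. Descend 104 mm and grip.

```bash
python3 -m handwheel '[[[15,0,0],0],[[22,0,0],0],[[25,0,0],0],[[20,0,0],0],[[14,0,0],0],[[8,0,0],0],[[0,0,0],0],[[0,0,0],0],[[0,0,0],0],[[0,0,0],0]]'
python3 -m handwheel '[[[0,0,0],0],[[0,0,0],0],[[0,0,0],0],[[0,0,0],0],[[0,0,0],0],[[0,0,0],0],[[0,0,0],0],[[-5,0,0],0],[[-10,0,0],0],[[-15,0,0],0]]' 255 30
```

```text
clock: 12.3
eef_pos: [446.9, 95.0, 45.7]
eef_rot: [0.085, 1.57, 0.085]
wrist_force: [0.4, -0.8, 1.0]
finger_gap: 93.9
clock: 13.55
eef_pos: [446.6, 94.9, 76.3]
eef_rot: [-3.001, 1.57, -3.001]
wrist_force: [-0.1, 0.4, -1.0]
finger_gap: 46.8
```

```bash
python3 -m handwheel '[[[-20,0,0],0],[[-22,0,0],0],[[-20,-6,4],0],[[-12,-14,9],0],[[0,-22,14],0],[[0,-30,19],0],[[0,-34,21.5],0],[[0,-36,22.5],0],[[0,-36,22.5],0],[[0,-36,22.5],0]]'
python3 -m handwheel '[[[0,-30,19],0],[[0,-24,15],0],[[0,-16,10],0],[[0,-10,6],0],[[0,-4.5,3],0],[[0,0,0],0],[[10,0,0],0],[[16,0,0],0],[[20,0,0],0],[[16,0,0],0]]'
```

```text
clock: 14.8
eef_pos: [582.3, -121.2, 149.5]
eef_rot: [3.036, 1.571, 3.036]
wrist_force: [-0.2, -0.2, -1.2]
finger_gap: 46.6
clock: 16.05
eef_pos: [634.3, -203.2, 85.3]
eef_rot: [2.778, 1.569, 2.779]
wrist_force: [0.6, 0.9, -1.9]
finger_gap: 46.5
```

```bash
python3 -m handwheel '[[[9,0,0],0],[[6,0,0],0],[[4,0,0],0],[[2,0,0],0],[[1,0,0],0],[[0,0,0],0],[[0,0,0],0],[[0,0,0],0],[[0,0,0],0],[[0,0,0],0]]'
```

```text
clock: 17.3
eef_pos: [634.8, -203.5, 65.5]
eef_rot: [0.896, 1.571, 0.896]
wrist_force: [0.1, -0.3, -1.9]
finger_gap: 46.3
```

```bash
python3 -m handwheel '[[[2,0,0],0],[[1,0,0],0],[[0.8,0,0],0],[[0,0,0],0],[[0,0,0],0],[[0,0,0],0],[[0,0,0],0],[[0,0,0],0],[[0,0,0],0],[[0,0,0],0]]'
python3 -m handwheel '[[[0,0,0],0],[[0,0,0],0],[[0,0,0],0],[[0,0,0],0],[[0,0,0],0],[[0,0,0],0],[[-10,0,0],0],[[-20,0,0],0],[[-30,0,0],0],[[-30,0,0],0]]' 0
python3 -m handwheel '[[[0,4,-9],0],[[0,7,-17],0],[[0,11,-26],0],[[0,14,-33],0],[[0,14,-33],0],[[0,13,-30],0],[[0,10,-22],0],[[0,6,-13],0],[[0,2.5,-6],0],[[0,0,0],0]]'
```

```text
clock: 18.55
eef_pos: [634.8, -203.5, 61.7]
eef_rot: [-2.443, 1.571, -2.443]
wrist_force: [-0.1, 0.0, -1.3]
finger_gap: 46.4
clock: 19.8
eef_pos: [635.0, -203.6, 154.3]
eef_rot: [-0.361, 1.569, -0.361]
wrist_force: [-1.0, -0.3, -0.2]
finger_gap: 94.1
clock: 21.05
eef_pos: [445.9, -122.1, 151.7]
eef_rot: [-0.518, 1.571, -0.518]
wrist_force: [0.5, 0.0, -0.5]
finger_gap: 94.2
```

```bash
python3 -m handwheel '[[[15,0,0],0],[[24,0,0],0],[[28,0,0],0],[[22,0,0],0],[[14,0,0],0],[[8,0,0],0],[[5,0,0],0],[[0,0,0],0],[[0,0,0],0],[[0,0,0],0]]'
python3 -m handwheel '[[[0,0,0],0],[[0,0,0],0],[[0,0,0],0],[[0,0,0],0],[[0,0,0],0],[[0,0,0],0],[[0,0,0],0],[[-8,0,0],0],[[-16,0,0],0],[[-16,0,0],0]]' 255 30
```

```text
clock: 22.3
eef_pos: [446.0, -122.1, 36.0]
eef_rot: [-0.353, 1.57, -0.353]
wrist_force: [-0.8, -0.0, -0.3]
finger_gap: 94.2
clock: 23.55
eef_pos: [445.7, -122.1, 76.5]
eef_rot: [-2.087, 1.571, -2.087]
wrist_force: [0.7, -0.3, -1.1]
finger_gap: 39.6
```

```bash
python3 -m handwheel '[[[-20,0,0],0],[[-20,0,0],0],[[-18,0,6],0],[[-12,0,12],0],[[0,1,22],0],[[0,2,30],0],[[0,2,32],0],[[0,1.6,30],0],[[0,1,22],0],[[0,0,12],0]]'
python3 -m handwheel '[[[0,0,7.5],0],[[0,0,0],0],[[10,0,0],0],[[18,0,0],0],[[22,0,0],0],[[18,0,0],0],[[10,0,0],0],[[5,0,0],0],[[3,0,0],0],[[2,0,0],0]]'
python3 -m handwheel '[[[2,0,0],0],[[1,0,0],0],[[0,0,0],0],[[0,0,0],0],[[0,0,0],0],[[0,0,0],0],[[0,0,0],0],[[0,0,0],0],[[0,0,0],0],[[0,0,0],0]]'
```

```text
clock: 24.8
eef_pos: [612.5, -114.3, 145.7]
eef_rot: [2.932, 1.57, 2.932]
wrist_force: [-0.3, -0.1, -1.3]
finger_gap: 39.9
clock: 26.05
eef_pos: [619.5, -114.5, 58.0]
eef_rot: [-0.221, 1.57, -0.221]
wrist_force: [-1.3, -0.7, -1.7]
finger_gap: 39.5
clock: 27.3
eef_pos: [619.3, -114.4, 54.6]
eef_rot: [2.062, 1.571, 2.062]
wrist_force: [0.3, -0.4, -1.5]
finger_gap: 39.9
```

```bash
python3 -m handwheel '[[[1.5,0,0],0],[[1,0,0],0],[[0.3,0,0],0],[[0,0,0],0],[[0,0,0],0],[[0,0,0],0],[[0,0,0],0],[[0,0,0],0],[[0,0,0],0],[[0,0,0],0]]'
python3 -m handwheel '[[[0,0,0],0],[[0,0,0],0],[[0,0,0],0],[[0,0,0],0],[[0,0,0],0],[[0,0,0],0],[[-10,0,0],0],[[-25,0,0],0],[[-30,0,0],0],[[-35,0,0],0]]' 87
python3 -m handwheel '[[[0,-4,-12],0],[[0,-10,-24],0],[[0,-25,-35],0],[[0,-34,-32],0],[[0,-38,-28],0],[[0,-36,-20],0],[[0,-26,-12],0],[[0,-16,-5],0],[[0,-10,-3.3],0],[[0,0,0],0.15]]' 0
```

```text
clock: 28.55
eef_pos: [619.3, -114.4, 51.9]
eef_rot: [0.775, 1.571, 0.775]
wrist_force: [1.1, 0.5, -1.6]
finger_gap: 39.8
clock: 29.8
eef_pos: [619.1, -114.4, 153.3]
eef_rot: [1.529, 1.571, 1.529]
wrist_force: [0.4, -0.6, 0.7]
finger_gap: 61.5
clock: 31.05
eef_pos: [448.0, -313.6, 151.6]
eef_rot: [2.454, 1.57, 2.302]
wrist_force: [0.5, -0.1, 0.4]
finger_gap: 94.0
```

```bash
python3 -m handwheel '[[[0,0,0],0.15],[[15,0,0],0],[[24,0,0],0],[[28,0,0],0],[[26,0,0],0],[[20,0,0],0],[[12,0,0],0],[[6,0,0],0],[[3,0,0],0],[[0,0,0],0]]'
python3 -m handwheel '[[[0,0,0],0],[[0,0,0],0],[[0,0,0],0],[[0,0,0],0],[[0,0,0],0],[[0,0,0],0],[[0,0,0],0],[[0,0,0],0],[[0,0,0],0],[[0,0,0],0]]' 255 15
```

```text
clock: 32.3
eef_pos: [448.2, -313.6, 18.2]
eef_rot: [-0.377, 1.57, -0.677]
wrist_force: [-0.4, -0.3, -0.0]
finger_gap: 94.2
clock: 33.55
eef_pos: [448.0, -313.5, 17.8]
eef_rot: [-2.801, 1.571, -3.101]
wrist_force: [-0.1, -1.0, -0.3]
finger_gap: 19.7
```

```bash
python3 - <<'E'
from h import *
print(manip.read_state()['finger_gap'])
d=snap('side')['pixels'][190:350,200:400,::-1];a=cv2.resize(d,None,fx=2,fy=2)
w=snap('wrist')['pixels'][:,:,::-1]
print(manip.read_state()['finger_gap'])
cv2.imwrite('pics/g.png',np.hstack([a[:320,:400],cv2.resize(w,(400,300))[:320]] if 0 else [a,cv2.resize(w,(400,320))]))
E
```

```text
19.652304824050155
19.43925697202791
```

View pics/g.png

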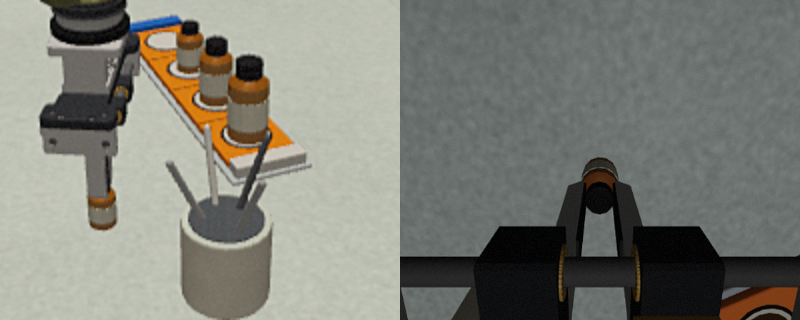

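```bash
python3 - <<'E'
from h import *
for c in ['side','scene']:
    d=snap(c);P=cloud(d);img=d['pixels'];s=cv2.cvtColor(img,cv2.COLOR_RGB2HSV)
    near=np.hypot(P[...,0]-448,P[...,1]+313)<60
    k=near&(s[...,1]>90)&(P[...,2]>5)&(P[...,2]<40)&(s[...,0]<25)
    q=P[k];print(c,len(q),np.round(np.percentile(q,[5,50,95],axis=0)).tolist() if len(q) else '')
    k2=near&(P[...,2]>4)&(P[...,2]<30);q=P[k2][:,:2];print(len(q),np.round(np.percentile(P[k2],[5,50,95],axis=0)).tolist())
    if len(q)>20:print(least_squares(lambda x:np.hypot(*(q-x).T)-15,[448,-313],loss='soft_l1',f_scale=2).x)
    y,x=np.where(near&(P[...,2]>4));cy,cx=int(y.mean()),int(x.mean())
    cv2.imwrite(f'pics/{c}z.png',cv2.resize(img[max(cy-40,0):cy+40,max(cx-40,0):cx+40,::-1],(400,400)))
a=[cv2.imread(f'pics/{c}z.png') for c in ['side','scene']];cv2.imwrite('pics/zz.png',np.hstack(a))
E
```

```text
side 90 [[435.0, -329.0, 6.0], [448.0, -326.0, 33.0], [460.0, -318.0, 40.0]]
143 [[434.0, -330.0, 5.0], [447.0, -326.0, 17.0], [461.0, -318.0, 29.0]]
[ 447.93357512 -313.56284518]
scene 33 [[443.0, -318.0, 6.0], [456.0, -305.0, 35.0], [461.0, -298.0, 40.0]]
119 [[402.0, -341.0, 4.0], [458.0, -303.0, 7.0], [495.0, -270.0, 27.0]]
[ 448.36179773 -312.65891874]
```

View pics/zz.png

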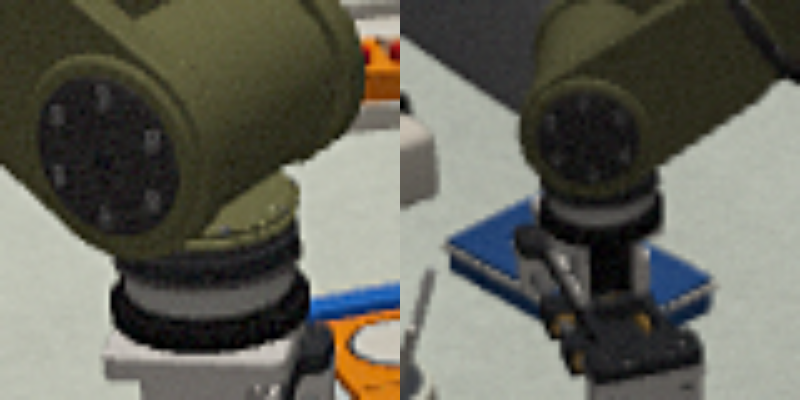

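```bash
python3 - <<'E'
from h import *
d=snap('side');P=cloud(d)
s=cv2.cvtColor(d['pixels'],cv2.COLOR_RGB2HSV)
for u in (247,250,253):
  for v in range(262,308,3): print(u,v,np.round(P[v,u]).tolist(),s[v,u].tolist())
cv2.imwrite('pics/b.png',cv2.resize(d['pixels'][240:315,210:290,::-1],(640,600),interpolation=cv2.INTER_CUBIC))
E
```

```text
247 262 [438.0, -396.0, 152.0] [15, 19, 108]
247 265 [437.0, -395.0, 145.0] [17, 17, 108]
247 268 [442.0, -335.0, 99.0] [15, 24, 107]
247 271 [442.0, -333.0, 91.0] [15, 15, 105]
247 274 [441.0, -338.0, 87.0] [8, 18, 114]
247 277 [441.0, -334.0, 77.0] [15, 14, 109]
247 280 [441.0, -333.0, 69.0] [15, 19, 107]
247 283 [440.0, -336.0, 63.0] [17, 21, 110]
247 286 [440.0, -335.0, 56.0] [15, 10, 106]
247 289 [440.0, -324.0, 40.0] [14, 189, 143]
247 292 [440.0, -326.0, 34.0] [14, 160, 89]
247 295 [439.0, -327.0, 27.0] [21, 41, 123]
247 298 [439.0, -326.0, 19.0] [21, 39, 124]
247 301 [439.0, -324.0, 10.0] [18, 83, 105]
247 304 [438.0, -324.0, 2.0] [18, 66, 132]
247 307 [437.0, -332.0, 1.0] [39, 17, 198]
250 262 [443.0, -397.0, 152.0] [20, 14, 110]
250 265 [443.0, -396.0, 145.0] [27, 21, 109]
250 268 [448.0, -339.0, 100.0] [13, 16, 111]
250 271 [447.0, -338.0, 93.0] [26, 20, 104]
250 274 [447.0, -335.0, 84.0] [15, 14, 112]
250 277 [447.0, -335.0, 77.0] [30, 17, 106]
250 280 [447.0, -334.0, 69.0] [9, 23, 113]
250 283 [446.0, -337.0, 64.0] [18, 24, 108]
250 286 [446.0, -334.0, 54.0] [18, 12, 109
[... 308 characters left out ...]

253 262 [448.0, -398.0, 152.0] [130, 16, 47]
253 265 [448.0, -398.0, 146.0] [15, 18, 140]
253 268 [457.0, -305.0, 77.0] [30, 30, 42]
253 271 [456.0, -308.0, 72.0] [120, 255, 5]
253 274 [456.0, -307.0, 64.0] [43, 56, 32]
253 277 [456.0, -304.0, 54.0] [17, 50, 46]
253 280 [453.0, -330.0, 65.0] [15, 27, 56]
253 283 [453.0, -331.0, 58.0] [21, 25, 70]
253 286 [452.0, -333.0, 52.0] [114, 29, 89]
253 289 [452.0, -325.0, 39.0] [13, 125, 120]
253 292 [452.0, -327.0, 33.0] [14, 166, 89]
253 295 [451.0, -329.0, 27.0] [26, 29, 141]
253 298 [451.0, -328.0, 19.0] [21, 37, 118]
253 301 [451.0, -329.0, 11.0] [14, 68, 109]
253 304 [450.0, -328.0, 3.0] [13, 226, 71]
253 307 [449.0, -337.0, 2.0] [36, 18, 196]
```

View pics/b.png

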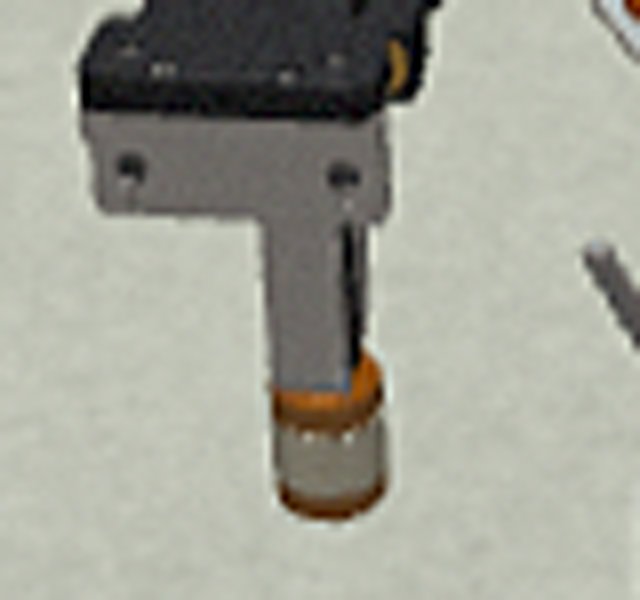

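```bash
python3 -m handwheel '[[[0,0,0],0],[[0,0,0],0],[[0,0,0],0],[[0,0,0],0],[[0,0,0],0],[[0,0,0],0],[[3,0,0],0],[[4,0,0],0],[[3,0,0],0],[[0,0,0],0]]' 0
python3 -m handwheel '[[[2,0,0],0],[[4,0,0],0],[[4,0,0],0],[[2,0,0],0],[[0,0,0],0],[[0,0,0],0],[[0,0,0],0],[[0,0,0],0],[[0,0,0],0],[[0,0,0],0]]'
python3 -m handwheel '[[[0,0,0],0],[[0,0,0],0],[[0,0,0],0],[[0,0,0],0],[[0,0,0],0],[[0,0,0],0],[[0,0,0],0],[[0,0,0],0],[[0,0,0],0],[[0,0,0],0]]' 255 20
python3 - <<'E'
from h import *
a=[cv2.resize(snap(c)['pixels'][y:y+75,x:x+80,::-1],(400,375)) for c,y,x in(('side',240,210),('scene',110,220))];cv2.imwrite('pics/c.png',np.hstack(a))
E
```

```text
clock: 35.05
eef_pos: [447.9, -313.4, 7.5]
eef_rot: [2.791, 1.57, 2.492]
wrist_force: [0.3, 0.4, 0.0]
finger_gap: 94.3
clock: 36.3
eef_pos: [448.0, -313.5, -4.1]
eef_rot: [-0.446, 1.571, -0.745]
wrist_force: [0.0, -0.5, 0.2]
finger_gap: 94.0
clock: 37.55
eef_pos: [448.0, -313.4, -4.2]
eef_rot: [2.741, 1.571, 2.441]
wrist_force: [0.3, 0.4, 0.0]
finger_gap: 29.3
```

View pics/c.png

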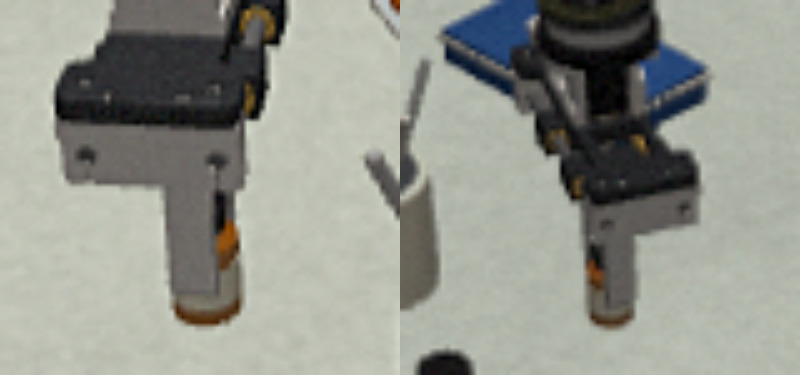

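```bash
python3 -m handwheel '[[[-8,0,0],0],[[-16,0,0],0],[[-22,0,0],0],[[-24,0,0],0],[[-24,0,0],0],[[-24,0,0],0],[[-18,0,0],0],[[-8,0,0],0],[[0,0,0],-0.15],[[0,0,0],-0.15]]'
python3 -m handwheel '[[[0,8,3],0],[[0,18,7],0],[[0,28,10.5],0],[[0,36,13.5],0],[[0,42,15.5],0],[[0,42,15.5],0],[[0,42,15.5],0],[[0,42,15.5],0],[[0,38,14.5],0],[[0,32,12],0]]'
python3 -m handwheel '[[[0,24,9],0],[[0,16,6],0],[[0,8,3],0],[[0,0,0],0],[[0,0,0],0],[[0,0,0],0],[[0,0,0],0],[[0,0,0],0],[[0,0,0],0],[[0,0,0],0]]'
```

```text
clock: 38.9
eef_pos: [447.9, -313.4, 140.1]
eef_rot: [2.704, 1.571, 2.709]
wrist_force: [0.2, -0.3, -1.1]
finger_gap: 29.6
clock: 40.15
eef_pos: [570.5, 17.5, 139.9]
eef_rot: [2.229, 1.571, 2.228]
wrist_force: [-0.1, 0.2, -0.3]
finger_gap: 29.7
clock: 41.4
eef_pos: [588.4, 62.6, 139.8]
eef_rot: [3.021, 1.571, 3.021]
wrist_force: [-0.2, -0.3, -0.7]
finger_gap: 29.3
```

Lower 126 to z≈13.5, then the last bit slowly.

```bash
python3 -m handwheel '[[[8,0,0],0],[[16,0,0],0],[[22,0,0],0],[[24,0,0],0],[[22,0,0],0],[[16,0,0],0],[[10,0,0],0],[[5,0,0],0],[[2,0,0],0],[[0,0,0],0]]'
python3 -m handwheel '[[[1,0,0],0],[[1,0,0],0],[[0.5,0,0],0],[[0,0,0],0],[[0,0,0],0],[[0,0,0],0],[[0,0,0],0],[[0,0,0],0],[[0,0,0],0],[[0,0,0],0]]'
python3 -m handwheel '[[[0,0,0],0],[[0,0,0],0],[[0,0,0],0],[[0,0,0],0],[[0,0,0],0],[[0,0,0],0],[[-10,0,0],0],[[-20,0,0],0],[[-30,0,0],0],[[-35,0,0],0]]' 100
python3 -m handwheel '[[[-25,0,0],0],[[-25,0,0],0],[[0,0,-20],0],[[0,0,-30],0],[[0,0,-40],0],[[0,0,-40],0],[[0,0,-30],0],[[0,0,-15],0],[[0,0,0],0],[[0,0,0],0]]'
python3 - <<'E'
from h import *
C={c:cloud(snap(c,c+'_end.png')) for c in ['scene','side']}
for n,g in dict(xs=(588.5,62.5),s=(604.5,-26),m=(619,-114.5),l=(635,-203.5)).items():
    rad,hw,ht=B[n]; g=np.array(g)
    for c,P in C.items():
        q=P.reshape(-1,3);q=q[~np.isnan(q[:,0])];r=np.hypot(*(q[:,:2]-g).T)
        k=q[(r<42)&(q[:,2]>24)&(q[:,2]<hw+16)][:,:2]
        print(n,c,len(k),np.round(least_squares(lambda s:np.hypot(*(k-s).T)-rad,g,loss='soft_l1',f_scale=2).x-g,1),'top',round(float(np.percentile(q[(r<40)][:,2],99.5)),1))
a=cv2.imread('pics/side_end.png')[190:285,250:380];b=cv2.imread('pics/scene_end.png')[175:285,205:335]
cv2.imwrite('pics/end.png',np.hstack([cv2.resize(a,(400,400)),cv2.resize(b,(400,400))]))
E
```

```text
clock: 42.65
eef_pos: [588.6, 62.6, 15.2]
eef_rot: [0.029, 1.57, 0.029]
wrist_force: [-0.2, -0.0, 0.0]
finger_gap: 29.8
clock: 43.9
eef_pos: [588.4, 62.6, 12.3]
eef_rot: [-2.852, 1.571, -2.852]
wrist_force: [-0.2, -0.5, -1.0]
finger_gap: 29.2
clock: 45.15
eef_pos: [588.3, 62.6, 108.8]
eef_rot: [-3.053, 1.571, -3.053]
wrist_force: [-0.3, -0.3, 1.0]
finger_gap: 57.0
clock: 46.4
eef_pos: [414.3, 62.5, 157.5]
eef_rot: [0.051, 1.57, 0.051]
wrist_force: [0.7, 0.2, -0.3]
finger_gap: 57.1
xs scene 85 [-1.1 -0.6] top 71.4
xs side 99 [-0.6 -0.4] top 70.6
s scene 148 [ 0.3 -0.6] top 88.4
s side 176 [0.6 0.3] top 87.3
m scene 210 [-0.2 -0.4] top 104.6
m side 275 [0.5 0.6] top 102.8
l scene 288 [ 0.5 -0.3] top 120.3
l side 489 [0.8 0.3] top 118.6
```

View pics/end.png

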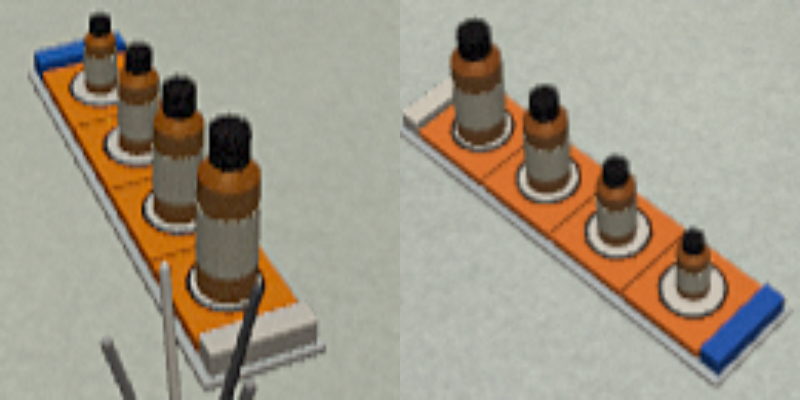

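The picture shows all four bottles upright, one per ring, with the smallest at the blue block and the largest at the white end. The arm is clear, so I'm handing in.

```bash
python3 -c "
from cell import manip
print(manip.sign_off())"
```

```text
the job is handed in; nothing more can be done
None
```

The four bottles now stand on the row in size order, smallest at the blue end block and largest at the white end. I handed the job in at about 46.5 s of the 99 s allowed.

- **Last checks:** in both outside cameras each bottle measured within about 1.3 mm of its target point. The stand centres behind those targets are known to about 2–3 mm. Measured tops fit the bottle heights on the stands, 2–4 mm high in all four cases. The last picture shows every bottle upright on its ring and the gripper well clear.
- **Not measured:** I did not re-measure the instrument pot at the end. The gripper's path stayed clear of it, and the side view after three bottles were placed shows it still standing.
- **Disagreement:** the fingertips sit about 35–40 mm higher than the reported TCP implies. The first grip on the smallest bottle therefore closed on its cap (19.7 mm gap). I opened, went 22 mm lower and gripped it on the wall (29.3 mm). The other three were probably held near the shoulder, but none slipped visibly.

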